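# Turn the specimen carousel to the tin

### The arm

A 7-joint arm with a two-finger parallel gripper is mounted at the origin on a cart in front of the work surface, level with it; the furniture and walls round the work are solid. World frame = base frame: x ahead of the robot, y to its left, z up, the work surface at z = 0. Lengths are in m, angles in degrees, forces in N, time in s.
With the tool pointing down it reaches from about 0.4 to 0.85 m from the base axis. Payload 6.9 kg.
Tool frame: the origin (TCP) lies midway between the tips of the shut fingers; the grasp point (between the pads) lies 19 mm behind it (manip.pinch_z is the distance from the TCP to the grasp point, in m); x points along the fingers, z is the direction in which the jaws open and shut, and the axes are right-handed (so a half turn about x gives the same grasp; the last joint's range is limited). The gripper opens to 85 mm and grips with 20 to 120 N. Pads are 22 mm wide; open, the fingers measure 114 mm over their backs; the gripper's body (76 mm by 85 mm) begins 54 mm behind the grasp point. The pads swing forward as they close: fully open they stand 13 mm farther back than shut.
Start: joints at [72.221, 29.078, -13.613, 85.955, 7.202, 65.827, -8.869], TCP at [0.252, -0.572, 0.231] pointing down, gripper open.
Joint ranges: [-176.47, 176.47], [-13.61, 117.27], [-81.72, 77.17], [0.22, 143.17], [-87.28, 267.28], [10, 112.55], [-165.47, 165.47]. Speed limits (degrees/s): [136.94, 136.94, 180, 180, 180, 180, 180].

### API

Orientations are given as [roll, pitch, yaw] about the fixed x, y, z axes, in that order (R = Rz(yaw) Ry(pitch) Rx(roll)).
In Python, from plant import manip gives the robot as it stands.
- The arm moves only by the tool send_rows, never from a script. Its argument "steps" is a list of rows, each a list of 5 numbers: the closure, from -1 (fully open) to 1 (shut), then the shift along the tool's x, y, z in cm, then the turn about the tool's x in rad. A call has 1 to 12 rows; each row is the pose to reach, as a shift and turn from the pose commanded when the call began, along the tool's axes at that moment; what a row does not reach only later rows make up. A row lasts 1/12 s, in which the tool goes at most 41.7 mm and 7.16 degrees, less where a joint would pass 70% of its speed; a pose out of reach is approached as far as the arm can. A call with a gripper value outside its range is refused whole. The fingers move at their own pace and stop on an object; "newtons" is the grip in N (left out, the last holds). Time passes only in rows, so rows that repeat a pose let the fingers close. It gives the time, the measured TCP pose, the force and the opening at its end, in the units of the state.
- manip.get_obs(): the state, without advancing time (a new reading comes with each control period).
- manip.camera(name): name is "side" or "top" or "wrist"; returns the picture (420x560x3 uint8, red, green, blue); there is no depth.
- manip.calibration(name): a dict with "camera_matrix" (3x3 intrinsics, pixels), "extrinsics" (4x4, takes a point from world to camera coordinates); the wrist camera has in their place "mount" (4x4, takes a point from camera to tool coordinates, whose origin is the TCP and whose axes are the tool frame's). Camera axes: x right, y up, looking along -z (the intrinsics and any distortion apply to the point x, -y, -z); pixel columns grow to the right and rows downward; lengths in m; the calibration is good to about 2 mm. A picture is of the moment at which its call begins: read the wrist's pose just before it. calibration takes no time and is no camera call.
- manip.finish_job(): hands the job in, once; it reports no verdict.
Trained networks look in the newest picture that a camera, given by its name, has taken for a name from the list of things; names that differ only in an ending like _2 or _b are one class to them, and where a whole thing is asked for, a point or a joint stands for the part that bears it (a point fixed in the world has none). Each returns a list of dicts, best first, with "p" (0 to 1); they miss things now and then, are a little off and sometimes report something else, mostly with a low value. They report only what shows in the picture. A call takes as long as a camera call. They do not tell look-alikes from the thing itself.
- manip.search_frame(camera, name): "location" ([column, row] in pixels, amid what is visible of it).
The state is a dict: "time": time; "q": joint angles; "dq": joint speeds; "tau": joint torques, N m; "eef_pos": TCP position; "ee_rot": TCP orientation; "ft_force": force on the tool from outside, world axes, zero at the start; "ft_torque": the same for the moment, N m; "opening": opening from 0.0 (shut) to 1.0 (fully open).
Only numpy, scipy, OpenCV 4.12 (cv2) and the standard library are available. Lean on these libraries where they do the work, as an engineer would, in place of code of your own. Each camera call takes 0.05 s, during which the arm holds its last target.

### The job

Turn the specimen carousel by pushing its rim pins gently with the fingertips, never pinching them and never spinning it fast, until the round tin standing on it is at the front, in line with the steel pointer on the base. Leave the carousel at rest there. Do not touch the tin, the nut or the box with the robot: all three must ride along as they stand, and the timer and the steel plate beside the carousel stay where they lie.

Things in the scene. Friction and masses are not known exactly. Their poses are not given: they have to be found in the camera images.
- carousel: specimen carousel, fixed to the worktop: grey round base 200 mm across carrying a round aluminium platter with a black rubber top. Origin: centre of the base on the worktop, on the platter's vertical turning axis; z up. Its front is its own -x direction, where a low flat tongue 36 mm wide carries the steel index pointer. Nothing fixed stands higher than the platter's pins
- pointer (a point): inner tip of the pointer, a 36 mm high diamond-shaped steel block (48 mm across its corners) that points at the turning axis; it lies 143 mm in front of the axis and stands wholly below the platter's top
- platter (a joint): turn of the platter about the vertical axis, rad, counterclockwise seen from above positive; turns endlessly both ways, has light bearing friction (about 1 N of push at a pin) and stays where it is left. The platter is 270 mm across, 13 mm thick, top 45 mm above the worktop, with a low hub (24 mm across, 12 mm high) at its centre. Six upright steel finger pins, 10 mm across and 40 mm high, stand near its rim 125 mm from the axis, 60 degrees apart
- nut: loose steel hexagon nut lying flat on the platter, 19 x 22 mm, 10 mm high. Origin: centre of its underside, about 45 to 75 mm from the turning axis; rides along with the platter
- tin: the specimen to bring to the front: loose round lidded aluminium tin, 58 mm across, 37 mm high, standing on the platter. Origin: centre of its underside, about 45 to 75 mm from the axis; rides along
- white_box: loose small white plastic box, 35 x 63 x 24 mm, lying on the platter. Origin: centre of its underside, about 45 to 75 mm from the axis; rides along
- timer: loose hand-held lab timer lying on the worktop left of the carousel, 128 x 58 x 18 mm (long along its x). Origin: centre of its underside
- coupon: loose ground steel plate with two holes lying on the worktop right of the carousel, 50 x 80 x 6 mm. Origin: centre of its underside
- pin_1 (a point): centre of the top of finger pin 1, 85 mm above the worktop; turns with the platter (at joint value 0 it lies 0 degrees counterclockwise of the carousel's +x)
- pin_2 (a point): centre of the top of finger pin 2, 85 mm above the worktop; turns with the platter (at joint value 0 it lies 60 degrees counterclockwise of the carousel's +x)
- pin_3 (a point): centre of the top of finger pin 3, 85 mm above the worktop; turns with the platter (at joint value 0 it lies 120 degrees counterclockwise of the carousel's +x)
- pin_4 (a point): centre of the top of finger pin 4, 85 mm above the worktop; turns with the platter (at joint value 0 it lies 180 degrees counterclockwise of the carousel's +x)
- pin_5 (a point): centre of the top of finger pin 5, 85 mm above the worktop; turns with the platter (at joint value 0 it lies 240 degrees counterclockwise of the carousel's +x)
- pin_6 (a point): centre of the top of finger pin 6, 85 mm above the worktop; turns with the platter (at joint value 0 it lies 300 degrees counterclockwise of the carousel's +x)
Mind the look-alikes: they are no part of the job. Leave any green look-alike of the tin alone. Of the things shaped like the white_box, the white one is meant.

How it is judged (in metres and radians):
At the end, for the whole second after the job is handed in: Tin's centre in front of the axis, within 12 mm of the line from axis to pointer; platter at rest (under 0.05 rad/s); tin, nut and box at rest upright on the platter (tilt under 0.1 rad, within 110 mm of the axis); timer and steel plate within 20 mm of their places (y of tin in the frame of carousel between -0.012 and 0.012 m and x of tin in the frame of carousel below -0.03 m and velocity of joint platter between -0.05 and 0.05 rad/s and horizontal distance between each of nut, tin, white_box and carousel below 0.11 m and height (world z) of nut between 0.039 and 0.051 m and angle between each of nut, tin, white_box's own z axis and vertical below 0.1 rad and linear speed of each of nut, tin, white_box below 0.02 m/s and height (world z) of tin between 0.039 and 0.051 m and height (world z) of white_box between 0.039 and 0.051 m and distance of each of timer, coupon from where it was at the start of the episode below 0.02 m); the robot touches nothing.
It fails at once if the robot touches the tin, the nut or the box (over 0.5 N) (contact force between any of the fingers, the arm and nut above 0.5 N or contact force between any of the fingers, the arm and tin above 0.5 N or contact force between any of the fingers, the arm and white_box above 0.5 N).
It fails at once if the tin, nut or box is lifted, tipped over 0.3 rad or knocked off the platter (height (world z) of any of nut, tin, white_box above 0.057 m or height (world z) of any of nut, tin, white_box below 0.033 m or angle between any of nut, tin, white_box's own z axis and vertical above 0.3 rad).
It fails at once if the platter is spun fast (over 2.5 rad/s) (velocity of joint platter above 2.5 rad/s or velocity of joint platter below -2.5 rad/s).
It fails at once if a pin is pinched or the carousel is rammed (over 25 N) (contact force between any of the fingers, the arm and carousel above 25 N).
It fails at once if the timer or the steel plate is moved more than 20 mm (distance of any of timer, coupon from where it was at the start of the episode above 0.02 m).
It also fails if it takes over 67 s, if anything falls off the work surface, if the arm or the gripper's body presses on something with over 40 N, if the wrist force passes 120 N, or if a joint passes its speed limit or range.

## Working session

There is one attempt and no reset: what is moved stays moved. The work goes in short steps, Python scripts to look and compute and a tool call to move; the robot and the scene stay as the last step left them, time stands still between calls to the robot, and variables do not carry over. Pictures are saved under pics/ and viewed, and the job is handed in when it is done.

Besides the shell and the picture viewer there is one more tool, called as name(argument=value, ...), one argument or row to a line, values as JSON. send_rows: Moves the arm, as the interface text tells. Its arguments: {"type":"object","properties":{"steps":{"type":"array","items":{"type":"array","items":{"type":"number"}}},"newtons":{"type":"number"}},"required":["steps"]}

```bash
mkdir -p pics; ls
python3 - <<'E'
from plant import manip
import cv2,numpy as np
o=manip.get_obs(); print({k:np.round(v,3).tolist() for k,v in o.items()})
for c in ["top","side"]:
    im=manip.camera(c); cv2.imwrite(f"pics/{c}0.png",im[:,:,::-1])
    k=manip.calibration(c); print(c,{a:np.round(np.array(b),4).tolist() for a,b in k.items()})
    for n in ["carousel","pointer","platter","nut","tin","white_box","timer","coupon","pin_1"]:
        print(n,[(np.round(d["location"],1).tolist(),round(d["p"],2)) for d in manip.search_frame(c,n)])
print(manip.pinch_z, manip.get_obs()["time"], manip.calibration("wrist"))
E
```

```text
pics
{'time': 0.0, 'q': [72.224, 29.128, -13.609, 86.009, 7.202, 65.825, -8.871], 'dq': [-0.078, -0.092, -0.03, 0.006, 0.038, -0.045, 0.069], 'tau': [0.0, -62.061, -2.186, -24.965, 0.013, 0.012, -0.0], 'eef_pos': [0.252, -0.571, 0.23], 'ee_rot': [-179.204, 89.897, 114.616], 'ft_force': [0.518, -0.831, 0.481], 'ft_torque': [-0.054, 0.004, -0.072], 'opening': 0.997}
top {'camera_matrix': [[398.2118, 0.0, 277.4317], [0.0, 398.2118, 207.9788], [0.0, 0.0, 1.0]], 'extrinsics': [[-0.0233, -0.9995, -0.0228, 0.0366], [0.9884, -0.0264, 0.1497, -0.6307], [-0.1502, -0.0191, 0.9885, -1.1245], [0.0, 0.0, 0.0, 1.0]]}
carousel [([297.5, 240.2], 0.63), ([297.3, 238.5], 0.28)]
pointer [([297.4, 241.7], 0.88)]
platter [([298.0, 233.2], 0.69)]
nut []
tin [([294.2, 142.7], 0.67), ([294.0, 209.2], 0.57)]
white_box [([393.4, 289.9], 0.52), ([320.3, 232.0], 0.5)]
timer [([160.8, 269.6], 0.83)]
coupon [([393.5, 205.3], 0.64)]
pin_1 [([296.0, 238.4], 0.88)]
side {'camera_matrix': [[440.4387, 0.0, 283.8814], [0.0, 440.4387, 211.6779], [0.0, 0.0, 1.0]], 'extrinsics': [[-0.8964, -0.443, 0.0156, 0.5498], [0.2841,
[... 328 characters left out ...]
4.0], 0.57)]
white_box [([389.4, 191.0], 0.76), ([317.5, 197.8], 0.67)]
timer [([270.8, 345.3], 0.79)]
coupon [([322.9, 170.9], 0.66)]
pin_1 [([310.5, 219.2], 0.76)]
0.0187 1.0 {'camera_matrix': array([[317.80578956,   0.        , 281.72437728],
       [  0.        , 317.80578956, 210.90610202],
       [  0.        ,   0.        ,   1.        ]]), 'mount': array([[-5.05148577e-04,  3.07653698e-01, -9.51498264e-01,
        -1.42985478e-01],
       [ 5.37566505e-04,  9.51498332e-01,  3.07653434e-01,
         7.99288335e-02],
       [ 9.99999728e-01, -3.56082902e-04, -6.46032352e-04,
         1.16052290e-03],
       [ 0.00000000e+00,  0.00000000e+00,  0.00000000e+00,
         1.00000000e+00]])}
```

View pics/top0.png

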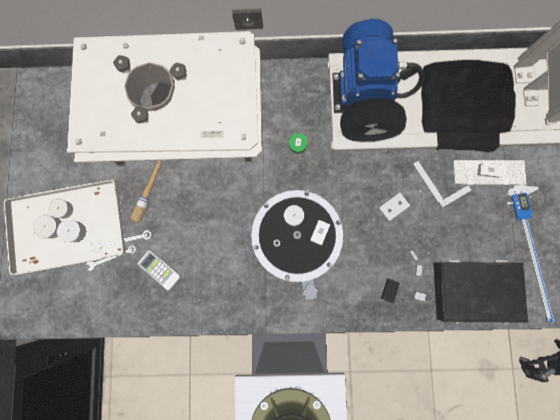

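View pics/side0.png

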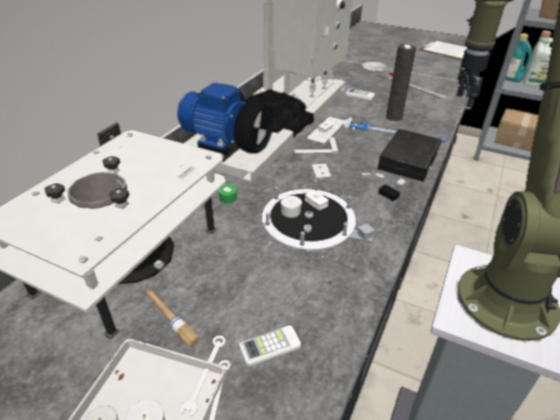

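Run:
```python
import cv2
a=cv2.imread("pics/top0.png")[130:340,190:420]
cv2.imwrite("pics/top0c.png",cv2.resize(a,None,fx=2.8,fy=2.8,interpolation=cv2.INTER_CUBIC))
```

```text
(no output)
```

View pics/top0c.png

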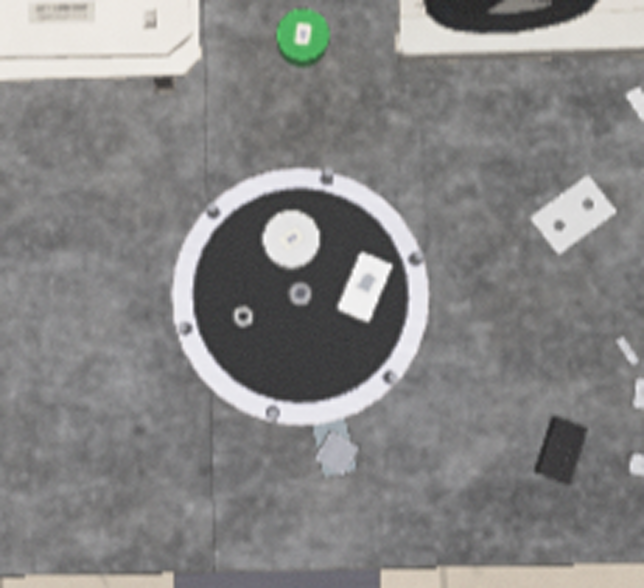

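The platter's tin is at about (294,215) px. Its look-alike is the green tin at (298,143). The white box is at (320,232), with a black look-alike at (390,290). The nut is at (277,243), the hub at (297,235), and the pointer tip at about (308,285), front and slightly right of the hub. Next I'll measure these.

```bash
cat > h.py <<'E'
import numpy as np,cv2
from plant import manip
def ray(c,uv):
    k=manip.calibration(c);K=np.array(k["camera_matrix"]);E=np.array(k["extrinsics"]);R=E[:3,:3];t=E[:3,3]
    d=np.linalg.inv(K)@[uv[0],uv[1],1];d=np.array([d[0],-d[1],-d[2]])
    return -R.T@t,R.T@d
def at(c,uv,z):
    o,d=ray(c,uv);return (o+d*(z-o[2])/d[2])
def proj(c,P):
    k=manip.calibration(c);K=np.array(k["camera_matrix"]);E=np.array(k["extrinsics"])
    p=(E[:3,:3]@np.atleast_2d(P).T).T+E[:3,3];p=p*[1,-1,-1];q=(K@p.T).T;return q[:,:2]/q[:,2:]
E
python3 - <<'E'
from h import *
from scipy.optimize import least_squares
im=cv2.imread("pics/top0.png")
cr=lambda p:np.array(p)/2.8+[190,130]-0.3
pins=np.array([at("top",cr(p),.08)[:2] for p in [(327,178),(415,259),(390,377),(273,412),(186,328),(213,212)]])
def res(x):
    a=x[2]-np.arange(6)*np.pi/3
    return (pins-(x[:2]+.125*np.c_[np.cos(a),np.sin(a)])).ravel()
r=least_squares(res,[*pins.mean(0),0.]);print("pins",r.x[:2],np.degrees(r.x[2]),np.round(r.fun*1000,1))
hub=at("top",cr((300,293)),.057);tin=at("top",cr((291,238)),.082);nut=at("top",cr((243,316)),.055);box=at("top",cr((365,287)),.069)
print("hub",hub,"tin",tin,"nut",nut,"box",box)
# rim ellipse
g=cv2.cvtColor(im,cv2.COLOR_BGR2HSV);m=((g[:,:,2]>200)&(g[:,:,1]<40)).astype(np.uint8)
m[:, :245]=0;m[:,350:]=0;m[:185]=0;m[285:]=0
c=max(cv2.findContours(m,cv2.RETR_EXTERNAL,cv2.CHAIN_APPROX_NONE)[0],key=len)[:,0].astype(float)
P=np.array([at("top",p,.045)[:2] for p in c])
f=least_squares(lambda x:np.hypot(*(P-x[:2]).T)-x[2],[.5,0,.13],loss="soft_l1",f_scale=.002);print("rim",f.x)
for p in [(335,437),(336,455),(318,425),(358,458),(333,477)]: print("ptr",at("top",cr(p),.036)[:2])
print("timer",at("top",(158,270),.018),"coupon",at("top",(395,207),.006))
E
python3 - <<'E'
import cv2
a=cv2.imread("pics/top0.png")[265:310,280:340]
cv2.imwrite("pics/ptr0.png",cv2.resize(a,None,fx=10,fy=10,interpolation=cv2.INTER_CUBIC))
E
```

```text
pins [ 0.5492186  -0.03351513] -14.670520997852021 [-3.1  0.9 -1.1  3.6  2.1  2.2  3.4 -0.7  1.  -4.1 -2.2 -1.9]
hub [ 0.55152183 -0.03365304  0.057     ] tin [ 0.60564708 -0.02552402  0.082     ] nut [0.52942139 0.02574751 0.055     ] box [ 0.55497677 -0.09975714  0.069     ]
rim [ 0.55124495 -0.03363757  0.13110577]
ptr [ 0.40392631 -0.06570763]
ptr [ 0.38574512 -0.06609306]
ptr [ 0.41647455 -0.04862487]
ptr [ 0.38223379 -0.08853167]
ptr [ 0.36373396 -0.06224343]
timer [0.45914195 0.38047888 0.018     ] coupon [ 0.63125735 -0.33479414  0.006     ]
```

View pics/ptr0.png

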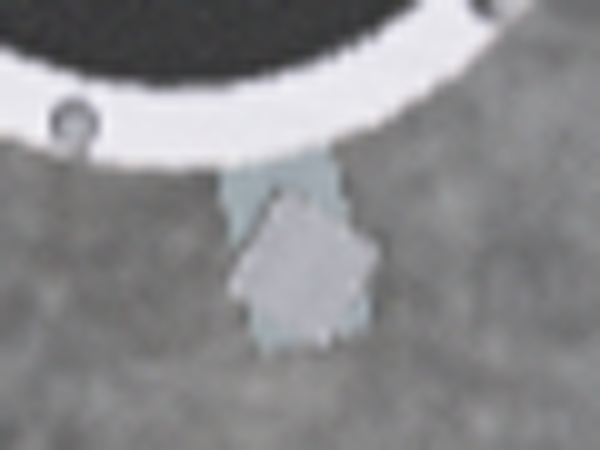

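Run:
```python
from h import *
C=np.array([.551,-.0336])
T=[(290,192),(232,292),(320,342),(380,248)]
P=np.array([at("top",np.array(p)/10+[280,265]-.45,.036)[:2] for p in T]);print(P)
c=P.mean(0)
for q in [c,P[0],P[2],P[0]-P[2]+C]: d=q-C;print(np.hypot(*d)*1000,np.degrees(np.arctan2(d[1],d[0])))
tin=np.array([.6056,-.0255]);d=tin-C;print("tin",np.hypot(*d)*1000,np.degrees(np.arctan2(*d[::-1])))
```

```text
[[ 0.40970518 -0.06362538]
 [ 0.38181591 -0.04598306]
 [ 0.36721761 -0.07074099]
 [ 0.39328625 -0.08893486]]
166.44541651328404 -168.3112286297979
144.44981297497924 -168.00300929845585
187.4977836248532 -168.57484941810296
43.07929433427538 9.507378859936896
tin 55.197554293646 8.43837797782393
```

```bash
cat >> h.py <<'E'
from scipy.spatial.transform import Rotation as Ro
C=np.array([.551,-.0336])
def st():
    o=manip.get_obs();R=Ro.from_euler("xyz",o["ee_rot"],degrees=True).as_matrix()
    return o,np.array(o["eef_pos"]),R
def status():
    o,p,R=st();d=p[:2]-C
    print("t",round(o["time"],2),"p",np.round(p,4),"polar r",round(np.hypot(*d)*1e3,1),"ang",round(np.degrees(np.arctan2(d[1],d[0])),1),"F",np.round(o["ft_force"],1),"q",np.round(o["q"],0),"op",round(o["opening"],2))
    print("yaw of tool y",round(np.degrees(np.arctan2(R[1,1],R[0,1])),1),"yaw z",round(np.degrees(np.arctan2(R[1,2],R[0,2])),1))
    return o,p,R
def shift(P):
    o,p,R=st();return R.T@(np.array(P)-p)*100
E
python3 - <<'E'
from h import *
o,p,R=status();print(np.round(R,3))
a=np.radians(-88)
t=[*(C+.128*np.array([np.cos(a),np.sin(a)])),.2];print(t,shift(t))
E
```

```text
t 1.0 p [ 0.2524 -0.5718  0.2313] polar r 615.4 ang -119.0 F [0.1 0.5 0.3] q [ 72.  29. -14.  86.   7.  66.  -9.] op 1.0
yaw of tool y 23.8 yaw z -66.2
[[-0.     0.915  0.404]
 [ 0.     0.404 -0.915]
 [-1.     0.    -0.   ]]
[np.float64(0.5554671355779202), np.float64(-0.16152202585844425), 0.2] [  3.12765022  44.29093681 -25.28898608]
```

Run:
```python
from h import *
a=np.radians(-92)
t=[*(C+.128*np.array([np.cos(a),np.sin(a)])),.2];print(t,shift(t))
```

```text
[np.float64(0.5465328644220799), np.float64(-0.16152202585844425), 0.2] [  3.12765283  43.47361897 -25.64982339]
```

send_rows(
  steps=[
    [1, 0, 1, -0.6, 0.02],
    [1, 0, 3, -1.8, 0.06],
    [1, 0, 5.5, -3.2, 0.1],
    [1, 0, 8, -4.7, 0.15],
    [1, 0, 10.5, -6.2, 0.2],
    [1, 0, 13, -7.7, 0.25],
    [1, 0, 15.5, -9.1, 0.3],
    [1, 0, 18, -10.6, 0.35],
    [1, 0, 20.5, -12.1, 0.4],
    [1, 0, 23, -13.5, 0.45],
    [1, 0, 25, -14.7, 0.45],
    [1, 0, 26, -15.3, 0.45],
  ],
)

```text
time: 2.0
eef_pos: [0.4307, -0.3235, 0.2315]
ee_rot: [131.5, 89.9, 39.8]
ft_force: [0.5, -0.3, 0.3]
opening: -0.002
```

Run:
```python
from h import *
status()
a=np.radians(-92)
print(shift([*(C+.128*np.array([np.cos(a),np.sin(a)])),.15]))
```

```text
t 2.0 p [ 0.4307 -0.3235  0.2315] polar r 313.9 ang -112.5 F [ 0.5 -0.3  0.3] q [ 42.  21. -11.  99.   4.  60. -62.] op -0.0
yaw of tool y -1.7 yaw z -91.7
[  8.186605    11.07970887 -16.53155141]
```

send_rows(
  steps=[
    [1, 0.2, 0.5, -0.7, 0],
    [1, 0.8, 1.5, -2.2, 0],
    [1, 1.6, 2.7, -4, 0],
    [1, 2.6, 4, -6, 0],
    [1, 3.6, 5.4, -8, 0],
    [1, 4.6, 6.8, -10.1, 0],
    [1, 5.6, 8.1, -12.1, 0],
    [1, 6.5, 9.3, -13.8, 0],
    [1, 7.3, 10.2, -15.2, 0],
    [1, 7.8, 10.8, -16.1, 0],
    [1, 8.1, 11, -16.5, 0],
    [1, 8.1, 11, -16.5, 0],
  ],
)

```text
time: 3.0
eef_pos: [0.5439, -0.1656, 0.1496]
ee_rot: [-98.2, 89.9, 169.9]
ft_force: [-0.7, -0.8, -0.1]
opening: 0.005
```

Run:
```python
from h import *
status()
a=np.radians(-92)
print(shift([*(C+.128*np.array([np.cos(a),np.sin(a)])),.06]))
for c in ["top","wrist"]: cv2.imwrite(f"pics/{c}1.png",manip.camera(c)[:,:,::-1])
a=cv2.imread("pics/top1.png")[130:340,190:420]
cv2.imwrite("pics/top1c.png",cv2.resize(a,None,fx=2.8,fy=2.8,interpolation=cv2.INTER_CUBIC))
```

```text
t 3.0 p [ 0.5439 -0.1656  0.1496] polar r 132.2 ang -93.1 F [-0.7 -0.8 -0.1] q [ 22.  29. -12. 101.   7.  51. -85.] op 0.0
yaw of tool y -1.9 yaw z -91.9
[ 8.95571205  0.26418851 -0.41830063]
```

View pics/top1c.png

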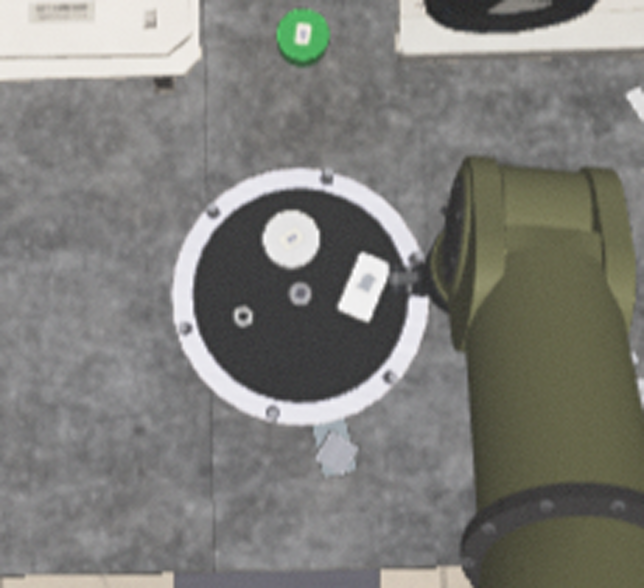

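View pics/wrist1.png

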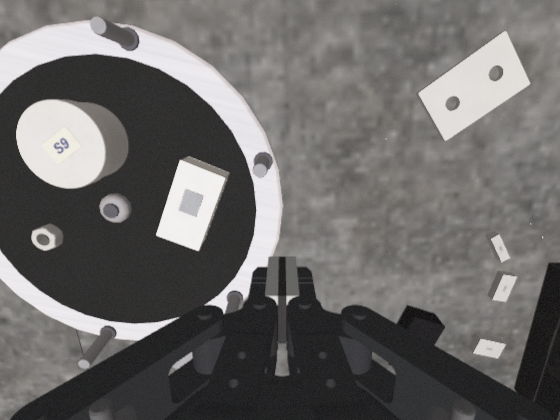

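Run:
```python
from h import *
o,p,R=st();k=manip.calibration("wrist");K=k["camera_matrix"];M=k["mount"]
def w(uv,z):
    d=np.linalg.inv(K)@[*uv,1];d=R@M[:3,:3]@(d*[1,-1,-1]);c=R@M[:3,3]+p
    return c+d*(z-c[2])/d[2]
for n,uv,z in [("pin",(260,158),.085),("box",(229,174),.069),("box",(186,158),.069),("tin",(62,143),.082),("hub",(112,210),.057),("pin3",(99,25),.085),("nut",(43,236),.055)]:
    q=w(uv,z)[:2];d=q-C;print(n,q.round(4),round(np.hypot(*d)*1e3,1),np.degrees(np.arctan2(d[1],d[0])).round(1))
a=np.radians(-92);print(shift([*(C+.132*np.array([np.cos(a),np.sin(a)])),.06]))
th=np.radians(np.arange(1,13)*20/12)
print(np.c_[13.2*np.sin(th),-13.2*(1-np.cos(th)),-th].round(2))
```

```text
pin [ 0.5933 -0.1555] 129.0 -70.9
box [ 0.5803 -0.1316] 102.2 -73.3
box [ 0.5928 -0.1023] 80.4 -58.7
tin [ 0.6071 -0.0266] 56.6 7.1
hub [ 0.5528 -0.0358] 2.9 -50.4
pin3 [ 0.6733 -0.0666] 126.6 -15.1
nut [0.5323 0.0254] 61.9 107.6
[ 9.04332547  0.28799082 -0.18557819]
[[ 0.38 -0.01 -0.03]
 [ 0.77 -0.02 -0.06]
 [ 1.15 -0.05 -0.09]
 [ 1.53 -0.09 -0.12]
 [ 1.91 -0.14 -0.15]
 [ 2.29 -0.2  -0.17]
 [ 2.67 -0.27 -0.2 ]
 [ 3.04 -0.36 -0.23]
 [ 3.42 -0.45 -0.26]
 [ 3.79 -0.55 -0.29]
 [ 4.15 -0.67 -0.32]
 [ 4.51 -0.8  -0.35]]
```

send_rows(
  steps=[
    [1, 0.4, 0, 0, 0],
    [1, 1.2, 0.1, 0, 0],
    [1, 2.2, 0.1, 0, 0],
    [1, 3.3, 0.1, 0, 0],
    [1, 4.4, 0.2, 0, 0],
    [1, 5.5, 0.2, 0, 0],
    [1, 6.5, 0.2, 0, 0],
    [1, 7.4, 0.2, 0, 0],
    [1, 8.1, 0.2, 0, 0],
    [1, 8.5, 0.2, 0, 0],
    [1, 8.7, 0.2, 0, 0],
    [1, 8.7, 0.2, 0, 0],
  ],
)

```text
time: 4.1
eef_pos: [0.546, -0.1656, 0.063]
ee_rot: [-106.9, 90.0, 161.1]
ft_force: [-0.6, -0.1, 0.9]
opening: 0.001
```

send_rows(
  steps=[
    [1, 0, 0.2, 0, -0.015],
    [1, 0, 0.5, -0.01, -0.04],
    [1, 0, 0.8, -0.02, -0.06],
    [1, 0, 1.1, -0.05, -0.085],
    [1, 0, 1.4, -0.07, -0.105],
    [1, 0, 1.65, -0.1, -0.125],
    [1, 0, 1.9, -0.14, -0.145],
    [1, 0, 2.15, -0.18, -0.165],
    [1, 0, 2.4, -0.22, -0.18],
    [1, 0, 2.65, -0.27, -0.2],
    [1, 0, 2.9, -0.32, -0.22],
    [1, 0, 3.15, -0.38, -0.24],
  ],
)

```text
time: 5.1
eef_pos: [0.5776, -0.163, 0.0632]
ee_rot: [-97.0, 90.0, -175.1]
ft_force: [-0.6, -0.3, -0.2]
opening: -0.001
```

Run:
```python
from h import *
status()
```

```text
t 5.1 p [ 0.5776 -0.163   0.0632] polar r 132.1 ang -78.4 F [-0.6 -0.3 -0.2] q [ 22.  37. -14. 101.  13.  43. -77.] op -0.0
yaw of tool y 11.9 yaw z -78.1
```

send_rows(
  steps=[
    [1, 0, 0.38, -0.01, -0.03],
    [1, 0, 0.77, -0.02, -0.06],
    [1, 0, 1.15, -0.05, -0.09],
    [1, 0, 1.53, -0.09, -0.12],
    [1, 0, 1.91, -0.14, -0.15],
    [1, 0, 2.29, -0.2, -0.17],
    [1, 0, 2.67, -0.27, -0.2],
    [1, 0, 3.04, -0.36, -0.23],
    [1, 0, 3.42, -0.45, -0.26],
    [1, 0, 3.79, -0.55, -0.29],
    [1, 0, 4.15, -0.67, -0.32],
    [1, 0, 4.51, -0.8, -0.35],
  ],
)

```text
time: 6.1
eef_pos: [0.6206, -0.1459, 0.0633]
ee_rot: [15.3, 90.0, -42.6]
ft_force: [-1.5, -1.2, -1.0]
opening: 0.002
```

Run:
```python
from h import *
status()
cv2.imwrite("pics/top2.png",manip.camera("top")[:,:,::-1]);cv2.imwrite("pics/wrist2.png",manip.camera("wrist")[:,:,::-1])
a=cv2.imread("pics/top2.png")[130:340,190:420]
cv2.imwrite("pics/top2c.png",cv2.resize(a,None,fx=2.8,fy=2.8,interpolation=cv2.INTER_CUBIC))
```

```text
t 6.1 p [ 0.6206 -0.1459  0.0633] polar r 132.1 ang -58.2 F [-1.5 -1.2 -1. ] q [ 23.  40. -20.  95.  18.  47. -63.] op 0.0
yaw of tool y 32.0 yaw z -58.0
```

View pics/top2c.png

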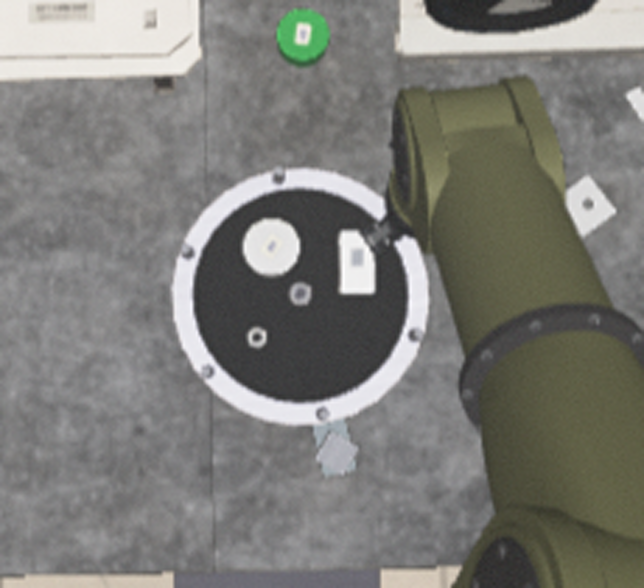

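View pics/wrist2.png

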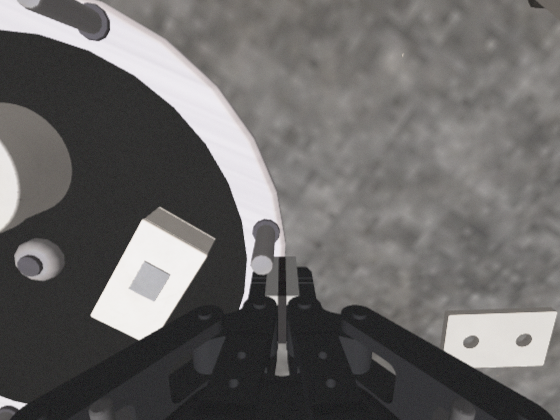

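send_rows(
  steps=[
    [1, 0, 0.38, -0.04, -0.03],
    [1, 0, 0.76, -0.09, -0.06],
    [1, 0, 1.14, -0.15, -0.09],
    [1, 0, 1.51, -0.22, -0.12],
    [1, 0, 1.88, -0.31, -0.15],
    [1, 0, 2.25, -0.4, -0.17],
    [1, 0, 2.62, -0.5, -0.2],
    [1, 0, 2.98, -0.62, -0.23],
    [1, 0, 3.34, -0.74, -0.26],
    [1, 0, 3.7, -0.88, -0.29],
    [1, 0, 4.05, -1.02, -0.32],
    [1, 0, 4.4, -1.18, -0.35],
  ],
)

```text
time: 7.2
eef_pos: [0.6516, -0.1124, 0.0633]
ee_rot: [126.1, 90.0, 88.1]
ft_force: [0.8, -1.2, -0.0]
opening: -0.002
```

Run:
```python
from h import *
status()
th=np.radians(np.arange(1,13)*20/12)
print(np.c_[12.8*np.sin(th),-12.8*(1-np.cos(th)),-th].round(2).tolist())
```

```text
t 7.2 p [ 0.6516 -0.1124  0.0633] polar r 127.7 ang -38.1 F [ 0.8 -1.2 -0. ] q [ 22.  43. -25.  91.  22.  51. -49.] op -0.0
yaw of tool y 52.1 yaw z -37.9
[[0.37, -0.01, -0.03], [0.74, -0.02, -0.06], [1.12, -0.05, -0.09], [1.49, -0.09, -0.12], [1.86, -0.14, -0.15], [2.22, -0.19, -0.17], [2.59, -0.26, -0.2], [2.95, -0.35, -0.23], [3.31, -0.44, -0.26], [3.67, -0.54, -0.29], [4.03, -0.65, -0.32], [4.38, -0.77, -0.35]]
```

send_rows(
  steps=[
    [1, 0, 0.37, -0.01, -0.03],
    [1, 0, 0.74, -0.02, -0.06],
    [1, 0, 1.12, -0.05, -0.09],
    [1, 0, 1.49, -0.09, -0.12],
    [1, 0, 1.86, -0.14, -0.15],
    [1, 0, 2.22, -0.19, -0.17],
    [1, 0, 2.59, -0.26, -0.2],
    [1, 0, 2.95, -0.35, -0.23],
    [1, 0, 3.31, -0.44, -0.26],
    [1, 0, 3.67, -0.54, -0.29],
    [1, 0, 4.03, -0.65, -0.32],
    [1, 0, 4.38, -0.77, -0.35],
  ],
)

```text
time: 8.2
eef_pos: [0.6725, -0.0731, 0.0633]
ee_rot: [39.8, 90.0, 21.9]
ft_force: [1.0, -1.3, -0.1]
opening: -0.001
```

send_rows(
  steps=[
    [1, 0, 0.37, -0.01, -0.03],
    [1, 0, 0.74, -0.02, -0.06],
    [1, 0, 1.12, -0.05, -0.09],
    [1, 0, 1.49, -0.09, -0.12],
    [1, 0, 1.86, -0.14, -0.15],
    [1, 0, 2.22, -0.19, -0.17],
    [1, 0, 2.59, -0.26, -0.2],
    [1, 0, 2.95, -0.35, -0.23],
    [1, 0, 3.31, -0.44, -0.26],
    [1, 0, 3.67, -0.54, -0.29],
    [1, 0, 4.03, -0.65, -0.32],
    [1, 0, 4.38, -0.77, -0.35],
  ],
)

```text
time: 9.2
eef_pos: [0.6786, -0.029, 0.0633]
ee_rot: [48.2, 90.0, 50.4]
ft_force: [1.3, -1.3, -0.4]
opening: -0.001
```

Run:
```python
from h import *
status()
cv2.imwrite("pics/wrist3.png",manip.camera("wrist")[:,:,::-1])
```

```text
t 9.2 p [ 0.6786 -0.029   0.0633] polar r 127.7 ang 2.1 F [ 1.3 -1.3 -0.4] q [ 20.  46. -36.  88.  30.  56. -23.] op -0.0
yaw of tool y 92.2 yaw z 2.2
```

View pics/wrist3.png

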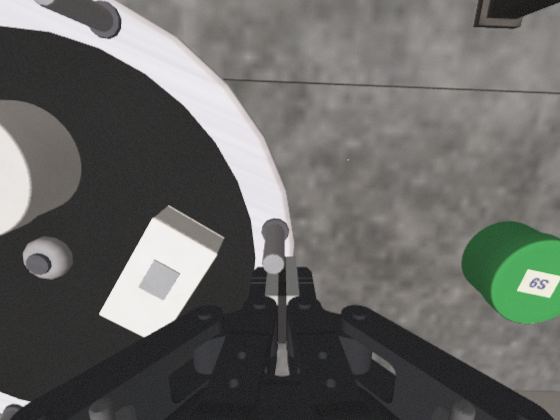

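send_rows(
  steps=[
    [1, 0, 0.37, -0.01, -0.03],
    [1, 0, 0.74, -0.02, -0.06],
    [1, 0, 1.12, -0.05, -0.09],
    [1, 0, 1.49, -0.09, -0.12],
    [1, 0, 1.86, -0.14, -0.15],
    [1, 0, 2.22, -0.19, -0.17],
    [1, 0, 2.59, -0.26, -0.2],
    [1, 0, 2.95, -0.35, -0.23],
    [1, 0, 3.31, -0.44, -0.26],
    [1, 0, 3.67, -0.54, -0.29],
    [1, 0, 4.03, -0.65, -0.32],
    [1, 0, 4.38, -0.77, -0.35],
  ],
)

```text
time: 10.25
eef_pos: [0.6692, 0.0145, 0.0633]
ee_rot: [17.4, 90.0, 39.6]
ft_force: [1.4, -0.2, -0.4]
opening: -0.003
```

send_rows(
  steps=[
    [1, 0, 0.37, -0.01, -0.03],
    [1, 0, 0.74, -0.02, -0.06],
    [1, 0, 1.12, -0.05, -0.09],
    [1, 0, 1.49, -0.09, -0.12],
    [1, 0, 1.86, -0.14, -0.15],
    [1, 0, 2.22, -0.19, -0.17],
    [1, 0, 2.59, -0.26, -0.2],
    [1, 0, 2.95, -0.35, -0.23],
    [1, 0, 3.31, -0.44, -0.26],
    [1, 0, 3.67, -0.54, -0.29],
    [1, 0, 4.03, -0.65, -0.32],
    [1, 0, 4.38, -0.77, -0.35],
  ],
)

```text
time: 11.25
eef_pos: [0.6455, 0.0521, 0.0633]
ee_rot: [26.6, 90.0, 68.8]
ft_force: [1.0, -0.7, -0.3]
opening: -0.0
```

Run:
```python
from h import *
status()
```

```text
t 11.25 p [0.6455 0.0521 0.0633] polar r 127.6 ang 42.2 F [ 1.  -0.7 -0.3] q [ 18.  47. -46.  93.  38.  57.   2.] op -0.0
yaw of tool y 132.3 yaw z 42.3
```

send_rows(
  steps=[
    [1, 0, 0.37, -0.01, -0.03],
    [1, 0, 0.74, -0.02, -0.06],
    [1, 0, 1.12, -0.05, -0.09],
    [1, 0, 1.49, -0.09, -0.12],
    [1, 0, 1.86, -0.14, -0.15],
    [1, 0, 2.22, -0.19, -0.17],
    [1, 0, 2.59, -0.26, -0.2],
    [1, 0, 2.95, -0.35, -0.23],
    [1, 0, 3.31, -0.44, -0.26],
    [1, 0, 3.67, -0.54, -0.29],
    [1, 0, 4.03, -0.65, -0.32],
    [1, 0, 4.38, -0.77, -0.35],
  ],
)

```text
time: 12.25
eef_pos: [0.6103, 0.0794, 0.0633]
ee_rot: [17.1, 90.0, 79.5]
ft_force: [0.7, 0.1, 0.1]
opening: -0.002
```

send_rows(
  steps=[
    [1, 0, 0.37, -0.01, -0.03],
    [1, 0, 0.74, -0.02, -0.06],
    [1, 0, 1.12, -0.05, -0.09],
    [1, 0, 1.49, -0.09, -0.12],
    [1, 0, 1.86, -0.14, -0.15],
    [1, 0, 2.22, -0.19, -0.17],
    [1, 0, 2.59, -0.26, -0.2],
    [1, 0, 2.95, -0.35, -0.23],
    [1, 0, 3.31, -0.44, -0.26],
    [1, 0, 3.67, -0.54, -0.29],
    [1, 0, 4.03, -0.65, -0.32],
    [1, 0, 4.38, -0.77, -0.35],
  ],
)

```text
time: 13.25
eef_pos: [0.568, 0.0928, 0.0633]
ee_rot: [-66.7, 90.0, 15.6]
ft_force: [1.6, 1.2, -0.0]
opening: 0.006
```

Run:
```python
from h import *
status()
cv2.imwrite("pics/wrist4.png",manip.camera("wrist")[:,:,::-1])
cv2.imwrite("pics/top4.png",manip.camera("top")[:,:,::-1])
a=cv2.imread("pics/top4.png")[130:340,190:420]
cv2.imwrite("pics/top4c.png",cv2.resize(a,None,fx=2.8,fy=2.8,interpolation=cv2.INTER_CUBIC))
```

```text
t 13.25 p [0.568  0.0928 0.0633] polar r 127.5 ang 82.4 F [ 1.6  1.2 -0. ] q [ 21.  45. -56. 105.  46.  56.  27.] op 0.01
yaw of tool y 172.4 yaw z 82.4
```

View pics/top4c.png

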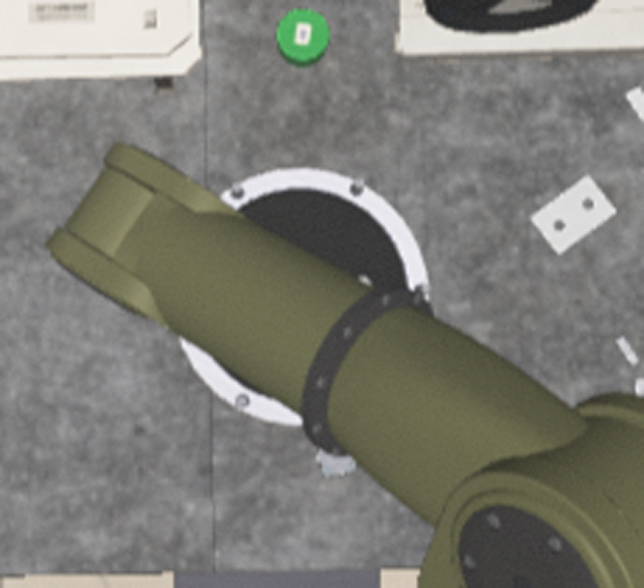

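View pics/wrist4.png

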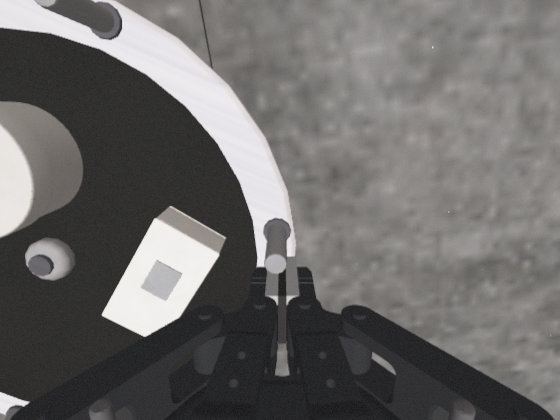

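```bash
cat >> h.py <<'E'
def w(uv,z):
    o,p,R=st();k=manip.calibration("wrist");K=k["camera_matrix"];M=k["mount"]
    d=np.linalg.inv(K)@[*uv,1];d=R@M[:3,:3]@(d*[1,-1,-1]);c=R@M[:3,3]+p
    return c+d*(z-c[2])/d[2]
E
python3 - <<'E'
from h import *
for n,uv,z in [("pin",(276,262),.085),("pinbase",(277,232),.045),("box",(225,236),.069),("hub",(40,265),.057)]:
    q=w(uv,z)[:2];d=q-C;print(n,q.round(4),round(np.hypot(*d)*1e3,1),np.degrees(np.arctan2(d[1],d[0])).round(1))
cr=lambda p:np.array(p)/2.8+[190,130]-.3
for p in [(237,192),(357,189),(420,293),(243,401)]:
    d=at("top",cr(p),.08)[:2]-C;print(np.hypot(*d),np.degrees(np.arctan2(d[1],d[0])))
for p in [(327,178),(415,259),(390,377),(273,412),(186,328),(213,212)]:
    d=at("top",cr(p),.08)[:2]-C;print(np.hypot(*d),np.degrees(np.arctan2(d[1],d[0])))
E
```

```text
pin [0.5519 0.092 ] 125.6 89.6
pinbase [0.5541 0.0915] 125.1 88.6
box [0.5435 0.0689] 102.7 94.2
hub [ 0.5513 -0.033 ] 0.7 60.4
0.12106355022968994 30.807210897771522
0.1203399610139947 -30.447723070584484
0.12038825271106421 -92.11768781787906
0.123739774949699 150.6266309872237
0.12003583917542562 -14.819732039303561
0.12069147344966084 -75.53372431122526
0.12313422753611196 -135.3321486371008
0.12330577986637871 165.4065921460251
0.1213454661211903 106.19603878810622
0.12087047333185746 46.06497562737801
```

Run:
```python
from h import *
th=np.radians(np.cumsum([1,2,2,2,2,2,2,1.8,1.5,1.2,.8,.4]))
print(np.c_[12.8*np.sin(th),-12.8*(1-np.cos(th)),-th].round(2).tolist())
```

```text
[[0.22, -0.0, -0.02], [0.67, -0.02, -0.05], [1.12, -0.05, -0.09], [1.56, -0.1, -0.12], [2.0, -0.16, -0.16], [2.44, -0.24, -0.19], [2.88, -0.33, -0.23], [3.27, -0.42, -0.26], [3.59, -0.51, -0.28], [3.85, -0.59, -0.31], [4.02, -0.65, -0.32], [4.1, -0.68, -0.33]]
```

send_rows(
  steps=[
    [1, 0, 0.22, 0, -0.02],
    [1, 0, 0.67, -0.02, -0.05],
    [1, 0, 1.12, -0.05, -0.09],
    [1, 0, 1.56, -0.1, -0.12],
    [1, 0, 2.0, -0.16, -0.16],
    [1, 0, 2.44, -0.24, -0.19],
    [1, 0, 2.88, -0.33, -0.23],
    [1, 0, 3.27, -0.42, -0.26],
    [1, 0, 3.59, -0.51, -0.28],
    [1, 0, 3.85, -0.59, -0.31],
    [1, 0, 4.02, -0.65, -0.32],
    [1, 0, 4.1, -0.68, -0.33],
  ],
)

```text
time: 14.35
eef_pos: [0.5265, 0.0916, 0.0633]
ee_rot: [10.4, 90.0, 111.6]
ft_force: [1.2, 0.2, -0.7]
opening: -0.003
```

Run:
```python
from h import *
status()
cv2.imwrite("pics/wrist5.png",manip.camera("wrist")[:,:,::-1])
```

```text
t 14.35 p [0.5265 0.0916 0.0633] polar r 127.5 ang 101.1 F [ 1.2  0.2 -0.7] q [ 24.  45. -61. 111.  49.  55.  40.] op -0.0
yaw of tool y -168.8 yaw z 101.2
```

View pics/wrist5.png

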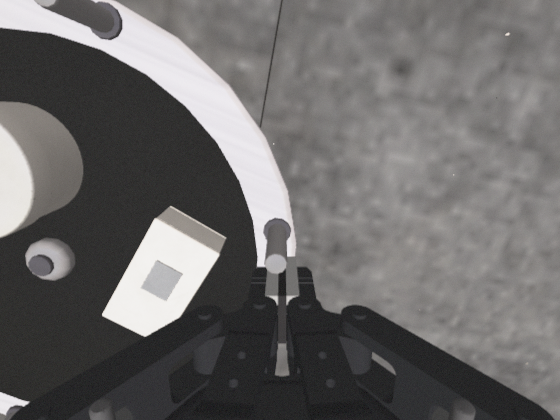

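send_rows(
  steps=[
    [1, 0, -0.2, 0, 0],
    [1, 0, -0.5, 0, 0],
    [1, 0, -0.9, 0, 0],
    [1, 0, -1.1, 0, 0],
    [1, -0.5, -1.2, 0, 0],
    [1, -1.5, -1.2, 0, 0],
    [1, -3, -1.2, 0, 0],
    [1, -5, -1.2, 0, 0],
    [1, -7, -1.2, 0, 0],
    [1, -9, -1.2, 0, 0],
    [1, -11, -1.2, 0, 0],
    [1, -12, -1.2, 0, 0],
  ],
)

```text
time: 15.4
eef_pos: [0.539, 0.0948, 0.1864]
ee_rot: [-81.2, 89.8, 19.9]
ft_force: [0.6, 0.8, -0.9]
opening: -0.001
```

send_rows(
  steps=[
    [1, -0.5, 0, 1, 0],
    [1, -1, 0, 3, 0],
    [1, -1, 0, 5.5, 0],
    [1, -1, 0, 8, 0],
    [1, -1, 0, 10.5, 0],
    [1, -1, 0, 13, 0],
    [1, -1, 0, 15.5, 0],
    [1, -1, 0, 17.5, 0],
    [1, -1, 0, 19, 0],
    [1, -1, 0, 20, 0],
    [1, -1, 0, 20, 0],
    [1, -1, 0, 20, 0],
  ],
)

```text
time: 16.4
eef_pos: [0.4996, 0.2902, 0.1929]
ee_rot: [132.7, 90.0, -126.1]
ft_force: [-0.1, -0.0, -0.6]
opening: 0.0
```

Run:
```python
from h import *
status()
cv2.imwrite("pics/top6.png",manip.camera("top")[:,:,::-1])
cv2.imwrite("pics/side6.png",manip.camera("side")[:,:,::-1])
a=cv2.imread("pics/top6.png")[130:340,190:420]
cv2.imwrite("pics/top6c.png",cv2.resize(a,None,fx=2.8,fy=2.8,interpolation=cv2.INTER_CUBIC))
```

```text
t 16.4 p [0.4996 0.2902 0.1929] polar r 327.9 ang 99.0 F [-0.1 -0.  -0.6] q [  5.  39. -65.  96.  37.  70.  32.] op 0.0
yaw of tool y -168.8 yaw z 101.2
```

View pics/top6c.png

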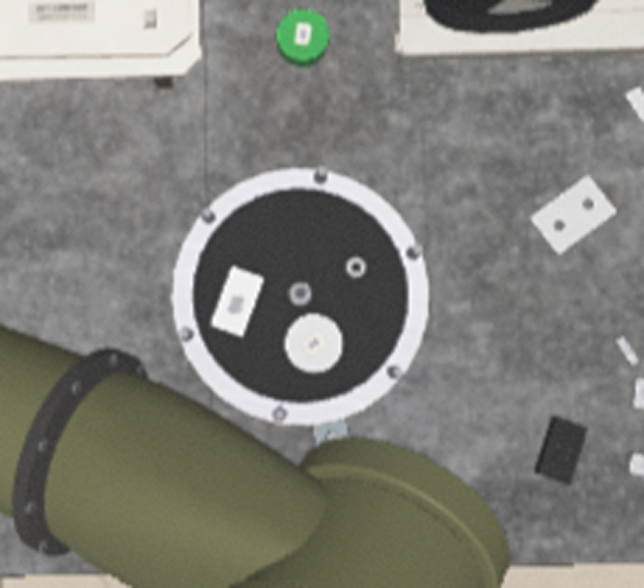

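View pics/side6.png

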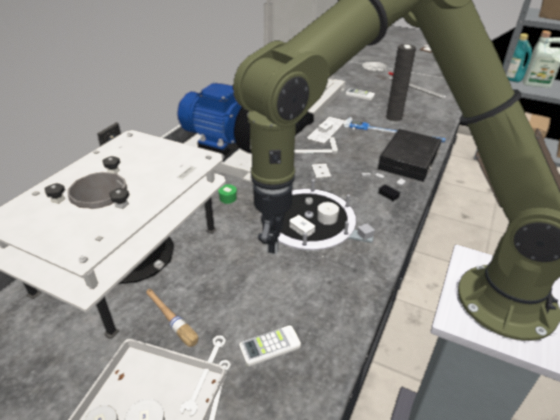

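Run:
```python
from h import *
cr=lambda p:np.array(p)/2.8+[190,130]-.3
for n,p,z in [("tin",(313.5,342.5),.082),("hub",(300,293),.057)]+[("pin",p,.08) for p in [(320,176),(414,253),(393,373),(280,413),(186,334),(208,216)]]:
    q=at("top",cr(p),z)[:2];d=q-C
    f=np.radians(-168.3);u=np.array([np.cos(f),np.sin(f)])
    print(n,q.round(4),round(np.hypot(*d)*1e3,1),np.degrees(np.arctan2(d[1],d[0])).round(1),"along",(d@u*1e3).round(1),"perp",((u[0]*d[1]-u[1]*d[0])*1e3).round(1))
```

```text
tin [ 0.4994 -0.045 ] 52.8 -167.6 along 52.8 perp 0.7
hub [ 0.5515 -0.0337] 0.5 -5.8 along -0.5 perp 0.2
pin [ 0.6693 -0.0572] 120.7 -11.3 along -111.1 perp 47.1
pin [ 0.5873 -0.1497] 121.7 -72.6 along -12.0 perp 121.1
pin [ 0.4673 -0.1233] 122.7 -133.0 along 100.1 perp 70.9
pin [ 0.4305 -0.0095] 122.9 168.7 along 113.1 perp -48.1
pin [0.5111 0.083 ] 123.2 108.9 along 15.4 perp -122.3
pin [0.6309 0.0586] 122.0 49.1 along -96.9 perp -74.1
```

Run:
```python
from h import *
a=cv2.imread("pics/top6.png").astype(int);b=manip.camera("top")[:,:,::-1].astype(int)
print("diff on platter",np.abs(a-b)[190:285,252:345].mean())
print([ (n,manip.search_frame("side",n)[:1]) for n in ["timer"]])
o=manip.get_obs();print(o["time"],np.abs(o["dq"]).max(),o["ft_force"])
manip.finish_job()
```

```text
diff on platter 1.7708734201094134
[('timer', [{'location': [270.4, 346.5], 'p': 0.83}])]
16.6 0.20062407693347295 [ 0.05298869  0.20945907 -0.66555388]
the job is handed in; nothing more can be done
```

I turned the carousel about 184° counterclockwise with one slow push (about 0.35 rad/s). The shut fingers pushed a single rim pin from behind, never pinching it. I then backed off, lifted clear and handed in at 16.6 s; the hand-in gave no verdict.

**Last checks:**
- **Tin position:** it is 52.8 mm in front of the axis and 0.7 mm off the line to the pointer, where 12 mm is allowed. My pointer bearing could be off by about 1°, roughly 1 mm at the tin.
- **Platter at rest:** two top pictures taken a moment apart differ by 1.8 grey levels on average over the platter. I took that as camera noise, but had no noise level to compare it with. I saw no motion.
- **Tin, nut and box:** the pictures show them standing on the platter as they were, and I saw no sign of a touch.
- **Timer and steel plate:** both show where they were at the start. The timer is within about 1 pixel in the side picture; the plate I compared only by eye in the top picture.
- **Forces:** the readings I took while pushing stayed below about 2 N, and the gripper was clear of everything at the end.

**Disagreement:** at the start the top and wrist cameras differed by 1 to 2 mm for the tin and by about 4 mm for one pin. That is small against the tin's 12 mm tolerance.

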